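Advance the microscope's slide feed by one turn and trigger the camera

ROBOT

A 6-joint arm with a two-finger parallel gripper is mounted at the origin on the work surface. World frame = base frame: x ahead of the robot, y to its left, z up, the work surface at z = 0. Lengths are in m, angles in rad, forces in N, time in s.
With the tool pointing down it reaches from about 0.325 to 0.875 m from the base axis. Payload 4.4 kg.
Tool frame: the origin (TCP) lies midway between the tips of the shut fingers; the grasp point (between the pads) lies 19 mm behind it (manip.tcp_to_grasp is the distance from the TCP to the grasp point, in m); z points along the fingers, x is the direction in which the jaws open and shut, and the axes are right-handed (so a half turn about z gives the same grasp; the last joint's range is limited). The gripper opens to 85 mm and grips with 20 to 120 N. Pads are 22 mm wide; open, the fingers measure 114 mm over their backs; the gripper's body (76 mm by 85 mm) begins 54 mm behind the grasp point. The pads swing forward as they close: fully open they stand 13 mm farther back than shut.
Start: joints at [0.981, 0.207, 1.542, -0, 1.393, -0.15], TCP at [0.245, 0.52, 0.231] pointing down, gripper open.
Joint ranges: [-2.73, 2.73], [-0.86, 2.22], [0.23, 2.46], [-1.11, 4.25], [0.08, 2.63], [-2.82, 2.82]. Speed limits (rad/s): [2.79, 2.79, 3.14, 3.14, 3.14, 3.14].

INTERFACE

Orientations are given as a unit quaternion [w, x, y, z].
In Python, from cell import manip, cams gives the robot as it stands.
- The arm moves only by the shell command python3 -m crank 'ROWS' [OPENING] [FORCE]. ROWS is JSON, a list of rows, each an object of numbers: "x", "y", "z": the shift along the tool's x, y, z in m; "wx", "wy", "wz": the turn, a rotation vector about the tool's x, y, z in rad. A call has 1 to 10 rows; each row is the pose to reach, as a shift and turn from the pose measured when the call began, along the tool's axes at that moment; what a row does not reach only later rows make up. A row lasts 1/8 s, in which the tool goes at most 62.5 mm and 10.7 degrees, less where a joint would pass 70% of its speed; a pose out of reach is approached as far as the arm can. A call with a gripper value outside its range is refused whole. OPENING is the finger opening in m, from 0 to 0.0854, set as the call begins (- or left out, the last holds). The fingers move at their own pace and stop on an object; FORCE is the grip in N (left out, the last holds). Time passes only in rows, so rows that repeat a pose let the fingers close. It gives the time, the measured TCP pose, the force and the opening at its end, in the units of the state.
- manip.read_state(): the state, without advancing time (a new reading comes with each control period).
- cams.get_image(name): name is "side" or "top"; returns the picture (480x640x3 uint8, blue, green, red); there is no depth.
- cams.calibration(name): a dict with "fovy" (degrees; the focal length in pixels is half the picture's height over the tangent of half this angle, whatever the lens; pixels are square), "cx", "cy" (the principal point, pixels), "eye" and "orientation" of the camera in the world. Camera axes: x right, y down, z forward; pixel columns grow to the right and rows downward; lengths in m; the calibration is good to about 2 mm. A picture is of the moment at which its call begins. calibration takes no time and is no camera call.
- manip.close_job(): hands the job in, once; it reports no verdict.
The state is a dict: "t": time; "joint_pos": joint angles; "joint_velocities": joint speeds; "joint_efforts": joint torques, N m; "tcp_pos": TCP position; "ee_rot": TCP orientation; "contact_force": force on the tool from outside, world axes, zero at the start; "torque": the same for the moment, N m; "opening": opening from 0.0 (shut) to 1.0 (fully open).
Only numpy, scipy, OpenCV 4.12 (cv2) and the standard library are available. Lean on these libraries where they do the work, as an engineer would, in place of code of your own. Each camera call takes 0.05 s, during which the arm holds its last target. There are 200 camera calls.

TASK

Bring the next slide under the microscope: push the feed stage's hand wheel round by its upright orange handle, clockwise seen from above, through exactly one full turn, so that the handle stands over the red index mark again as it did at the start. Then press the blue camera button fully down with a fingertip and let it come up again. Only push and press gently: do not pinch the handle, and do not lift or shift any of the loose things on the bench.

Things in the scene. Friction and masses are not known exactly. Their poses are not given: they have to be found in the camera images.
- wheel_post: Fixed round white index plate, 196 mm across, 4 mm thick, on the feed stage's grey housing. Origin: on the wheel's upright axis, at the plate's underside, 70 mm above the bench; z up; x points to the red mark. Above it the dark steel hand wheel turns level: rim radius 68 mm (centreline), rim bar 14 mm thick, rim top 109 mm above the bench, four spokes, hub top 121 mm above the bench.
- index_mark (a point): Outer half of the red index mark on the white plate, 88 mm from the wheel's axis, 75 mm above the bench. The mark is a red bar 34 x 9 mm, 63 to 97 mm from the axis; the plate's other graduations are black ticks every 15 degrees.
- feed_stage: Fixed white base, 220 x 530 x 30 mm, that carries the wheel and, to the robot's right of it, a slide carriage and a stereo microscope 0.37 m tall, 0.29 m from the wheel's axis (no part of it within 0.23 m of that axis). Origin on the bench under the wheel's axis; z up; -y points from the wheel to the microscope.
- handle (a point): Centre of the top of the wheel's handle, an upright orange plastic cylinder 24 mm in diameter, standing on the rim at the end of one spoke, 68 mm from the wheel's axis; it runs from 110 mm up to 160 mm above the bench, and its lowest part is a thin steel stem. It is fixed to the wheel and does not turn by itself. At the start it stands exactly over the red mark.
- wheel (a joint): Angle of the hand wheel in rad: 0 at the start with the handle over the red mark, growing clockwise seen from above; one full turn is 6.283. No stop or detent at one turn: it is free from -4 to 11 rad. It stays where it is left; it needs about 1.5 to 2 N at the handle. One turn feeds the slide carriage 25 mm (one slide).
- release_top (a point): Centre of the top face of the blue round camera button, 36 mm in diameter, in a fixed black housing on the bench to the robot's left of the wheel; it is pressed straight down.
- release (a joint): Travel of the camera button in m: 0 up, 0.006 fully down; a spring returns it; fully down takes 4 N.
- tape_roll: Loose blue roll of tape, 90 mm across, 19 mm high, lying flat; origin at the centre of its underside.
- beaker: Loose glass beaker, 68 mm across, 85 mm high; origin at the centre of its underside.
- amber_jar: Loose amber jar with black cap, 56 mm across, 75 mm high; origin at the centre of its underside.
- wash_bottle: Loose white bottle with red cap, 64 mm across, 170 mm high; origin at the centre of its underside.
- petri_dish: Loose open glass dish, 88 mm across, 15 mm high; origin at the centre of its underside.
- calculator: Loose grey pocket calculator, 130 x 72 x 12 mm (long side along its x), flat on the bench; origin at the centre of its underside.
- forceps: Loose steel forceps lying flat on the feed stage's white base, 30 mm above the bench, beside the slide carriage on the robot's side, about 153 mm long (along its x), 10 mm wide, 8 mm high; origin at the underside, 60 mm from the blunt end.

How it is judged:
On the way, in this order (a step that is already met when the one before it is completed fails the run):
1. the wheel has been pushed clockwise through one full turn and rests there (value of joint wheel between 6.063 and 6.503 rad and velocity of joint wheel between -0.05 and 0.05 rad/s), for 0.2 s.
2. then the camera button is pressed down (value of joint wheel between 6.063 and 6.503 rad and value of joint release above 0.0045 m), for 0.05 s.
At the end, for the whole second after the job is handed in: The wheel rests one full turn clockwise from its start, within 0.22 rad (12.6 degrees), the handle over the red mark; the button has been pressed at least 4.5 mm after that and is up again (within 1.5 mm); every loose thing is within 20 mm of where it was (all of step 1 and value of joint release below 0.0015 m and distance of each of tape_roll, beaker, amber_jar, wash_bottle, petri_dish, calculator, forceps from where it was at the start of the episode below 0.02 m); the robot touches nothing.
It fails at once if the wheel is pushed well past one turn (more than 0.4 rad) (value of joint wheel above 6.683 rad).
It fails at once if the wheel is turned the wrong way (more than 0.3 rad back from its start) (value of joint wheel below -0.3 rad).
It fails at once if the handle is pinched or forced (over 35 N between fingers and wheel) (contact force between the fingers and wheel_post above 35 N).
It fails at once if a loose thing is lifted (15 mm) (height (world z) of any of tape_roll, beaker, amber_jar, wash_bottle, petri_dish, calculator above 0.015 m or height (world z) of forceps above 0.045 m).
It fails at once if a loose thing is shifted more than 30 mm (distance of any of tape_roll, beaker, amber_jar, wash_bottle, petri_dish, calculator, forceps from where it was at the start of the episode above 0.03 m).
It also fails if it takes over 62 s, if anything falls off the work surface, if the arm or the gripper's body presses on something with over 40 N, if the wrist force passes 120 N, or if a joint passes its speed limit or range.

## Working session

There is one attempt and no reset: what is moved stays moved. The work goes in short steps, Python scripts to look and compute and a shell command to move; the robot and the scene stay as the last step left them, time stands still between calls to the robot, and variables do not carry over. Pictures are saved under pics/ and viewed, about 8 in all and at most 12, crops included, and the job is handed in when it is done.

```bash
ls; mkdir -p pics; cat > h.py <<'E'
import numpy as np, cv2
from scipy.spatial.transform import Rotation as R
from cell import manip, cams
def ray(n,u,v):
    c=cams.calibration(n); f=240/np.tan(np.radians(c['fovy'])/2)
    q=np.array(c['orientation'],float)
    r=R.from_quat(np.r_[q[1:],q[0]]) if q.size==4 else R.from_matrix(q)
    return np.array(c['eye']), r.apply([(u-c['cx'])/f,(v-c['cy'])/f,1])
def onz(n,u,v,z):
    e,d=ray(n,u,v); return e+d*(z-e[2])/d[2]
def blobs(im,lo,hi,amin=40):
    m=cv2.inRange(cv2.cvtColor(im,cv2.COLOR_BGR2HSV),lo,hi)
    n,l,s,c=cv2.connectedComponentsWithStats(m)
    return [(s[i].tolist(),c[i].round(1).tolist()) for i in range(1,n) if s[i][4]>=amin]
E
python3 - <<'E'
from h import *
for n in('top','side'):
    im=cams.get_image(n); cv2.imwrite(f'pics/{n}0.png',im); print(n,cams.calibration(n))
    print('orange',blobs(im,(5,150,120),(20,255,255)))
    print('blue',blobs(im,(95,130,60),(125,255,255)))
    print('red',blobs(im,(0,150,100),(4,255,255),15),blobs(im,(172,150,100),(180,255,255),15))
print(manip.read_state())
E
```

```text
pics
top {'fovy': 51.50358530826807, 'cx': 318.13368286134715, 'cy': 234.12372802617875, 'eye': array([0.33519598, 0.09862368, 1.05604995]), 'orientation': array([ 0.07375144, -0.70119197,  0.70643413, -0.06197878])}
orange [([390, 249, 12, 12, 104], [395.2, 254.6])]
blue [([56, 100, 83, 20, 505], [97.9, 110.9]), ([200, 162, 40, 40, 473], [219.3, 181.1]), ([14, 174, 23, 17, 245], [24.3, 182.2]), ([10, 210, 23, 17, 252], [19.9, 218.2]), ([218, 258, 18, 17, 238], [226.4, 266.0]), ([0, 320, 19, 51, 790], [8.0, 341.8])]
red [([287, 53, 6, 5, 22], [290.0, 55.1]), ([329, 52, 6, 6, 26], [331.8, 54.7]), ([273, 68, 6, 6, 22], [275.7, 70.7]), ([315, 68, 6, 5, 23], [317.8, 70.1]), ([234, 109, 14, 14, 150], [240.3, 115.6]), ([390, 264, 7, 10, 32], [393.2, 268.5])] []
side {'fovy': 54.03879397156317, 'cx': 311.6188397183113, 'cy': 239.06329188703376, 'eye': array([ 0.32231053, -0.52121517,  0.7669834 ]), 'orientation': array([-0.3907287 ,  0.91033955, -0.12452599,  0.05573389])}
orange [([310, 286, 12, 10, 94], [315.1, 290.3])]
blue [([281, 69, 20, 33, 265], [290.2, 85.0]), ([257, 71, 19, 35, 264
[... 390 characters left out ...]
 323.4])] []
{'t': 0.1, 'joint_pos': array([ 9.80493574e-01,  2.07396909e-01,  1.54283672e+00, -7.54327146e-06,
        1.39350937e+00, -1.50498019e-01]), 'joint_velocities': array([-0.00063415, -0.0021683 , -0.00272369, -0.00105665, -0.00034255,
       -0.00069538]), 'joint_efforts': array([-8.38661090e-04, -3.84087253e+01, -2.92548949e+01, -4.33102978e-04,
        4.82044648e-03,  3.41923260e-05]), 'tcp_pos': array([0.24443123, 0.51968701, 0.23019445]), 'ee_rot': array([ 4.36893982e-04,  8.44322193e-01,  5.35834749e-01, -9.82413925e-04]), 'contact_force': array([-0.39183672, -1.03620456, -0.45527631]), 'torque': array([ 0.00450149,  0.01634397, -0.03062065]), 'opening': 1.0013879378599844}
```

View pics/top0.png

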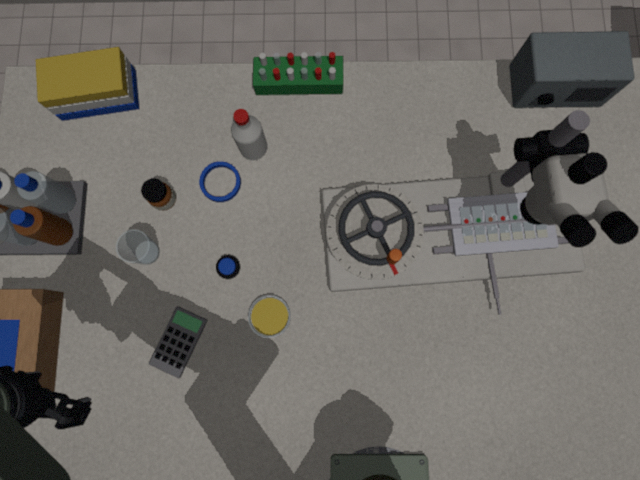

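View pics/side0.png

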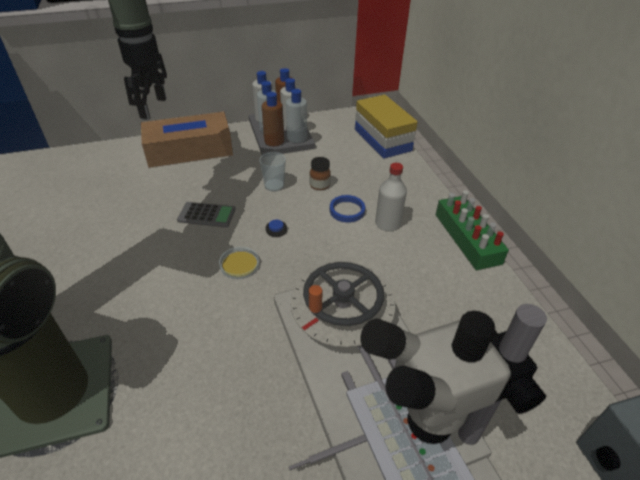

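```bash
cat >> h.py <<'E'
def tri(a,b):
    (e1,d1),(e2,d2)=ray('top',*a),ray('side',*b)
    d1/=np.linalg.norm(d1); d2/=np.linalg.norm(d2)
    s=np.linalg.lstsq(np.c_[d1,-d2],e2-e1,rcond=None)[0]
    p,q=e1+s[0]*d1,e2+s[1]*d2
    return (p+q)/2,np.linalg.norm(p-q)
E
python3 - <<'E'
from h import *
im=cv2.imread('pics/top0.png'); g=cv2.cvtColor(im,cv2.COLOR_BGR2GRAY)
m=np.zeros_like(g); m[180:275,325:425]=(g[180:275,325:425]<75)*255
c=max(cv2.findContours(m,cv2.RETR_EXTERNAL,cv2.CHAIN_APPROX_NONE)[0],key=cv2.contourArea)
el=cv2.fitEllipse(cv2.convexHull(c)); print('rim',el, onz('top',*el[0],.105), onz('top',*el[0],.109))
print('hub', onz('top',376,227,.121))
print('red outer blob', onz('top',393.2,268.5,.075), onz('side',310,323.4,.075))
print('handle tri',tri((395.2,254.6),(315.1,290.3)))
for z in(.14,.15,.16):print(z,onz('top',395.2,254.6,z),onz('side',315.1,290.3,z))
print('button tri',tri((226.4,266),(275.3,225.3)))
for z in(.02,.03,.04,.05):print(z,onz('top',226.4,266,z),onz('side',275.3,225.3,z))
print('petri',onz('top',270,315,.01),'tape',onz('top',219.3,181.1,.01),'bottlecap',onz('top',240.3,115.6,.17),'beaker',onz('top',132,244,.08),'calc',onz('top',178,342,.012))
cv2.imwrite('pics/crop.png',np.hstack([cv2.resize(im[180:300,320:430],(550,600))[:, :],cv2.resize(im[245:285,205:250],(250,222),interpolation=2).repeat(1,0)[:222] if 0 else np.zeros((600,1,3),np.uint8)]))
E
```

```text
rim ((376.656005859375, 230.75904846191406), (73.44562530517578, 87.13085174560547), 151.1642303466797) [5.26026748e-01 4.39186108e-05 1.05000000e-01] [5.25224137e-01 4.58533060e-04 1.09000000e-01]
hub [0.53017469 0.00274976 0.121     ]
red outer blob [ 0.45563607 -0.03356658  0.075     ] [ 0.45983109 -0.0312351   0.075     ]
handle tri (array([ 0.47031527, -0.02679809,  0.1582649 ]), np.float64(0.0009563391095050631))
0.14 [ 0.47355539 -0.02940671  0.14      ] [ 0.47425312 -0.01198108  0.14      ]
0.15 [ 0.47204499 -0.02800907  0.15      ] [ 0.47182973 -0.02010305  0.15      ]
0.16 [ 0.4705346  -0.02661144  0.16      ] [ 0.46940633 -0.02822502  0.16      ]
button tri (array([0.46979986, 0.30966418, 0.01524489]), np.float64(0.0025105298293633988))
0.02 [0.47044179 0.30864141 0.02      ] [0.46760306 0.30433739 0.02      ]
0.03 [0.46913639 0.30661431 0.03      ] [0.465658   0.29328557 0.03      ]
0.04 [0.467831   0.30458721 0.04      ] [0.46371295 0.28223375 0.04      ]
0.05 [0.4665256  0.30256011 0.05      ] [0.46176789 0.27118193 0.05      ]
petri [0.36843832 0.2166474  0.01      ] tape [0.65947493 0.3318516  0.01      ] bottlecap [0.73951619 0.2601566  0.17      ] beaker [0.50851163 0.48763214 0.08      ] calc [0.31460687 0.40570808 0.012     ]
```

View pics/crop.png

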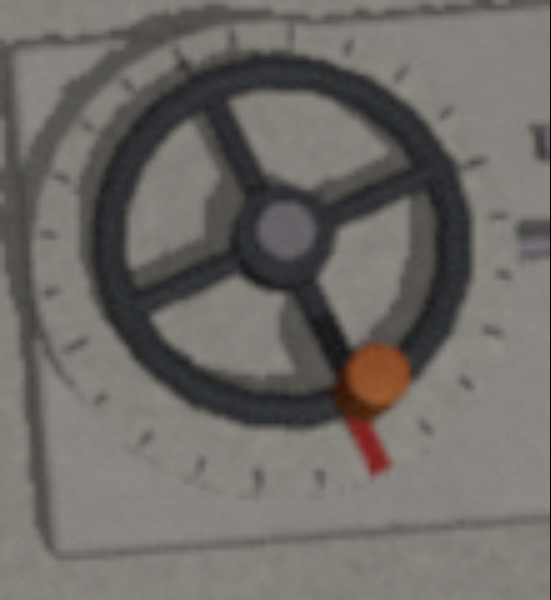

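```bash
python3 -m crank '[{"x":-0.02,"y":0.023,"wz":0.05},{"x":-0.06,"y":0.069,"wz":0.15},{"x":-0.1,"y":0.115,"wz":0.28},{"x":-0.14,"y":0.161,"wz":0.42},{"x":-0.18,"y":0.207,"wz":0.55},{"x":-0.22,"y":0.253,"wz":0.67},{"x":-0.26,"y":0.3,"wz":0.717},{"x":-0.3,"y":0.345,"wz":0.717},{"x":-0.34,"y":0.39,"wz":0.717},{"x":-0.37,"y":0.43,"wz":0.717}]' 0; cat >> h.py <<'E'
C=np.array([.532,0.0]); F0=np.radians(203.7)
def tool(pts):  # world pts -> rows in the current tool frame
    s=manip.read_state(); q=s['ee_rot']; r=R.from_quat(np.r_[q[1:],q[0]])
    return np.round(r.inv().apply(np.atleast_2d(pts)-s['tcp_pos']),3), np.round(r.as_matrix()[:,:2].T,3), s['tcp_pos'], s['contact_force']
def circ(degs,z=.128,rad=.068):
    a=F0-np.radians(np.asarray(degs,float)); return np.c_[C[0]+rad*np.cos(a),C[1]+rad*np.sin(a),np.full(a.size,z)]
E
python3 -c "
from h import *
print(tool(circ([-40,-40],.2))); print(tool(circ([-40],.128)))"
```

```text
(array([[-0.416,  0.48 ,  0.031],
       [-0.416,  0.48 ,  0.031]]), array([[ 0.426,  0.905, -0.002],
       [ 0.905, -0.426, -0.   ]]), array([0.24443123, 0.51968701, 0.23019445]), array([-0.39183672, -1.03620456, -0.45527631]))
(array([[-0.416,  0.48 ,  0.103]]), array([[ 0.426,  0.905, -0.002],
       [ 0.905, -0.426, -0.   ]]), array([0.24443123, 0.51968701, 0.23019445]), array([-0.39183672, -1.03620456, -0.45527631]))validation failed for argument at $[0]...
```

```bash
python3 -m crank '[{"x":-0.02,"y":0.023,"z":0,"wx":0,"wy":0,"wz":0.05}]' 0; echo; python3 -m crank --help | head -20
```

```text
t: 0.22
tcp_pos: [0.2561, 0.4923, 0.2296]
ee_rot: [0.0, 0.857, 0.515, -0.001]
contact_force: [0.4, -0.6, -0.2]
opening: 0.817
invalid input: not JSON, or not a number
```

```bash
python3 -m crank '[{"x":-0.037,"y":0.047,"z":0,"wx":0,"wy":0,"wz":0.1},{"x":-0.074,"y":0.095,"z":0,"wx":0,"wy":0,"wz":0.22},{"x":-0.112,"y":0.143,"z":0,"wx":0,"wy":0,"wz":0.35},{"x":-0.15,"y":0.191,"z":0,"wx":0,"wy":0,"wz":0.48},{"x":-0.187,"y":0.239,"z":0,"wx":0,"wy":0,"wz":0.6},{"x":-0.224,"y":0.286,"z":0,"wx":0,"wy":0,"wz":0.667},{"x":-0.262,"y":0.334,"z":0,"wx":0,"wy":0,"wz":0.667},{"x":-0.3,"y":0.381,"z":0,"wx":0,"wy":0,"wz":0.667},{"x":-0.336,"y":0.43,"z":0,"wx":0,"wy":0,"wz":0.667},{"x":-0.373,"y":0.477,"z":0,"wx":0,"wy":0,"wz":0.667}]' 0
python3 -c "
from h import *
print(tool(circ([-40,-40],.2))); print(tool(circ([-40],.128)))"
```

```text
t: 1.48
tcp_pos: [0.5024, -0.0629, 0.2299]
ee_rot: [0.001, 0.979, 0.206, -0.001]
contact_force: [0.8, 0.8, 0.4]
opening: -0.001
(array([[ 0.   , -0.002,  0.03 ],
       [ 0.   , -0.002,  0.03 ]]), array([[ 0.915,  0.403, -0.002],
       [ 0.403, -0.915,  0.001]]), array([ 0.50242224, -0.06294377,  0.22993898]), array([0.79198977, 0.78509003, 0.42609177]))
(array([[ 0.001, -0.002,  0.102]]), array([[ 0.915,  0.403, -0.002],
       [ 0.403, -0.915,  0.001]]), array([ 0.50242224, -0.06294377,  0.22993898]), array([0.79198977, 0.78509003, 0.42609177]))
```

```bash
python3 -m crank '[{"x":0,"y":-0.002,"z":0.025,"wx":0,"wy":0,"wz":0},{"x":0,"y":-0.002,"z":0.055,"wx":0,"wy":0,"wz":0},{"x":0,"y":-0.002,"z":0.082,"wx":0,"wy":0,"wz":0},{"x":0,"y":-0.002,"z":0.1,"wx":0,"wy":0,"wz":0},{"x":0,"y":-0.002,"z":0.1,"wx":0,"wy":0,"wz":0}]' 0
python3 - <<'E'
from h import *
cv2.imwrite('pics/t1.png',cv2.resize(cams.get_image('top')[150:330,300:460],(640,720))[:600]); 
print(tool(circ(np.arange(-35,15,5),.13)))
E
```

```text
t: 2.1
tcp_pos: [0.4994, -0.0607, 0.1278]
ee_rot: [-0.001, 0.979, 0.206, -0.003]
contact_force: [-0.8, 0.4, 0.2]
opening: -0.002
(array([[-0.002, -0.004, -0.001],
       [-0.006, -0.009, -0.001],
       [-0.008, -0.015, -0.001],
       [-0.011, -0.02 , -0.001],
       [-0.012, -0.026, -0.001],
       [-0.014, -0.032, -0.001],
       [-0.014, -0.037, -0.001],
       [-0.015, -0.043, -0.001],
       [-0.014, -0.049, -0.001],
       [-0.014, -0.055, -0.001]]), array([[ 0.915,  0.403, -0.004],
       [ 0.403, -0.915, -0.001]]), array([ 0.50067008, -0.06104742,  0.12920073]), array([0.46759655, 0.14238077, 0.06842036]))
```

View pics/t1.png

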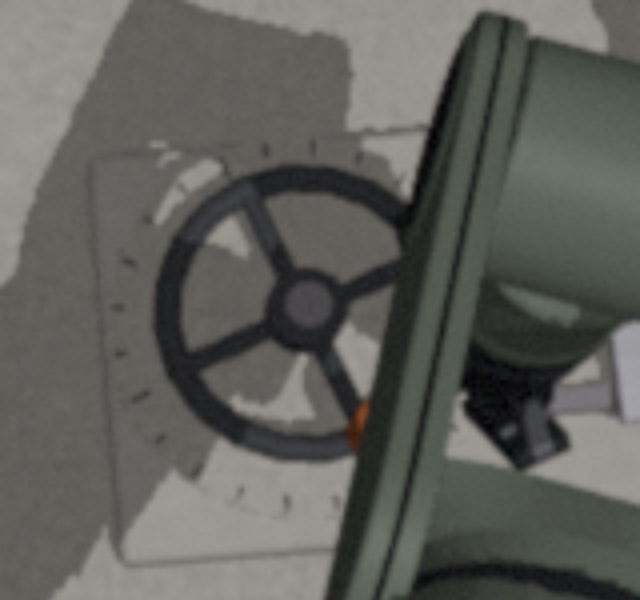

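The picture shows the handle (orange, ~(360,425) in the crop) still at its start, with the fingertips down behind it; I start pushing.

```bash
python3 -m crank '[{"x":-0.002,"y":-0.004,"z":-0.005,"wx":0,"wy":0,"wz":0},{"x":-0.006,"y":-0.009,"z":-0.005,"wx":0,"wy":0,"wz":0},{"x":-0.008,"y":-0.015,"z":-0.005,"wx":0,"wy":0,"wz":0},{"x":-0.011,"y":-0.02,"z":-0.005,"wx":0,"wy":0,"wz":0},{"x":-0.012,"y":-0.026,"z":-0.005,"wx":0,"wy":0,"wz":0},{"x":-0.014,"y":-0.032,"z":-0.005,"wx":0,"wy":0,"wz":0},{"x":-0.014,"y":-0.037,"z":-0.005,"wx":0,"wy":0,"wz":0},{"x":-0.015,"y":-0.043,"z":-0.005,"wx":0,"wy":0,"wz":0},{"x":-0.014,"y":-0.049,"z":-0.005,"wx":0,"wy":0,"wz":0},{"x":-0.014,"y":-0.055,"z":-0.005,"wx":0,"wy":0,"wz":0}]' 0
python3 - <<'E'
from h import *
for n in('top','side'):
    im=cams.get_image(n); print(n,blobs(im,(5,150,90),(20,255,255),20)); cv2.imwrite(f'pics/{n}2.png',im)
print(tool(circ(np.arange(17,84,7),.134)))
E
```

```text
t: 3.4
tcp_pos: [0.466, -0.0161, 0.1345]
ee_rot: [0.0, 0.979, 0.206, -0.002]
contact_force: [1.6, -0.4, 0.8]
opening: -0.003
top [([14, 207, 28, 28, 300], [31.1, 221.2])]
side []
(array([[ 0.003, -0.007, -0.   ],
       [ 0.006, -0.015, -0.   ],
       [ 0.01 , -0.022, -0.   ],
       [ 0.014, -0.029, -0.   ],
       [ 0.02 , -0.035, -0.   ],
       [ 0.026, -0.041, -0.   ],
       [ 0.033, -0.045, -0.   ],
       [ 0.04 , -0.049, -0.   ],
       [ 0.048, -0.052, -0.   ],
       [ 0.056, -0.054, -0.   ]]), array([[ 0.915,  0.403, -0.006],
       [ 0.403, -0.915, -0.002]]), array([ 0.46467051, -0.01544038,  0.13393919]), array([-0.5486946 , -0.50617257, -0.29300086]))
```

View pics/top2.png

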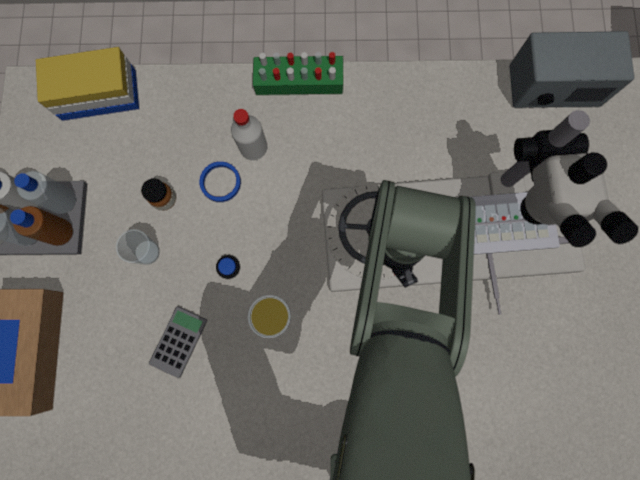

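The left spoke went from sloping to about level (~(350,226)–(376,226)), so the wheel turns clockwise with the fingers. Continue.

```bash
python3 -m crank '[{"x":0.003,"y":-0.007,"z":0,"wx":0,"wy":0,"wz":0},{"x":0.006,"y":-0.015,"z":0,"wx":0,"wy":0,"wz":0},{"x":0.01,"y":-0.022,"z":0,"wx":0,"wy":0,"wz":0},{"x":0.014,"y":-0.029,"z":0,"wx":0,"wy":0,"wz":0},{"x":0.02,"y":-0.035,"z":0,"wx":0,"wy":0,"wz":0},{"x":0.026,"y":-0.041,"z":0,"wx":0,"wy":0,"wz":0},{"x":0.033,"y":-0.045,"z":0,"wx":0,"wy":0,"wz":0},{"x":0.04,"y":-0.049,"z":0,"wx":0,"wy":0,"wz":0},{"x":0.048,"y":-0.052,"z":0,"wx":0,"wy":0,"wz":0},{"x":0.056,"y":-0.054,"z":0,"wx":0,"wy":0,"wz":0}]' 0
python3 - <<'E'
from h import *
for n in('top','side'):
    im=cams.get_image(n); print(n,blobs(im,(5,150,90),(20,255,255),20)); cv2.imwrite(f'pics/{n}3.png',im)
print(tool(circ(np.arange(87,154,7),.134)))
E
```

```text
t: 4.75
tcp_pos: [0.4941, 0.057, 0.1335]
ee_rot: [-0.001, 0.979, 0.206, -0.004]
contact_force: [-0.8, -1.4, -0.5]
opening: -0.0
top [([14, 207, 28, 28, 295], [31.0, 221.0])]
side [([324, 246, 7, 21, 58], [327.0, 254.8])]
(array([[ 0.007, -0.001, -0.   ],
       [ 0.015, -0.   , -0.   ],
       [ 0.024,  0.001, -0.   ],
       [ 0.032,  0.003, -0.   ],
       [ 0.039,  0.006, -0.   ],
       [ 0.047,  0.01 , -0.   ],
       [ 0.054,  0.015, -0.   ],
       [ 0.06 ,  0.02 , -0.001],
       [ 0.065,  0.027, -0.001],
       [ 0.07 ,  0.034, -0.001]]), array([[ 0.915,  0.404, -0.004],
       [ 0.404, -0.915, -0.003]]), array([0.495073  , 0.05736399, 0.1338178 ]), array([-0.22948729, -0.28714774,  0.67511774]))
```

```bash
python3 -m crank '[{"x":0.007,"y":-0.001,"z":0,"wx":0,"wy":0,"wz":0},{"x":0.015,"y":0,"z":0,"wx":0,"wy":0,"wz":0},{"x":0.024,"y":0.001,"z":0,"wx":0,"wy":0,"wz":0},{"x":0.032,"y":0.003,"z":0,"wx":0,"wy":0,"wz":0},{"x":0.039,"y":0.006,"z":0,"wx":0,"wy":0,"wz":0},{"x":0.047,"y":0.01,"z":0,"wx":0,"wy":0,"wz":0},{"x":0.054,"y":0.015,"z":0,"wx":0,"wy":0,"wz":0},{"x":0.06,"y":0.02,"z":0,"wx":0,"wy":0,"wz":0},{"x":0.065,"y":0.027,"z":0,"wx":0,"wy":0,"wz":0},{"x":0.07,"y":0.034,"z":0,"wx":0,"wy":0,"wz":0}]' 0
python3 - <<'E'
from h import *
print(onz('side',327,254.8,.138))
for n in('top','side'):
    im=cams.get_image(n); b=blobs(im,(5,150,90),(20,255,255),20); print(n,b); cv2.imwrite(f'pics/{n}4.png',im)
print([onz('side',*x[1],.14) for x in b])
print(tool(circ(np.arange(157,224,7),.134)))
E
```

```text
t: 6.1
tcp_pos: [0.5731, 0.0543, 0.1333]
ee_rot: [-0.001, 0.978, 0.206, -0.003]
contact_force: [-1.8, 0.5, -1.1]
opening: -0.001
[0.52014723 0.06709536 0.138     ]
top [([153, 198, 15, 8, 29], [160.6, 202.1]), ([14, 207, 28, 28, 298], [31.1, 220.9])]
side [([362, 248, 14, 25, 245], [368.2, 259.7])]
[array([0.58930751, 0.03273913, 0.14      ])]
(array([[ 0.002,  0.006, -0.   ],
       [ 0.005,  0.013, -0.   ],
       [ 0.006,  0.022, -0.   ],
       [ 0.007,  0.03 , -0.   ],
       [ 0.007,  0.038, -0.   ],
       [ 0.006,  0.046, -0.   ],
       [ 0.004,  0.054, -0.   ],
       [ 0.   ,  0.062, -0.   ],
       [-0.004,  0.069, -0.   ],
       [-0.009,  0.076, -0.   ]]), array([[ 0.915,  0.403, -0.002],
       [ 0.403, -0.915, -0.002]]), array([0.57460587, 0.05388365, 0.13379707]), array([-0.23465355,  0.23157224,  0.3858909 ]))
```

View pics/side4.png

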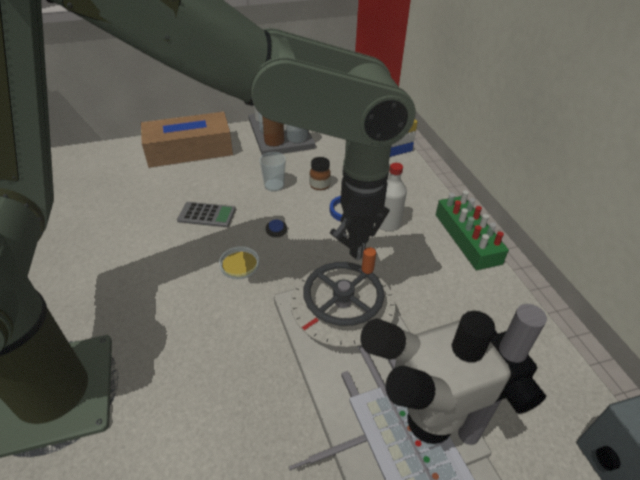

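Side view: handle at (368,260), about 174° round, fingers just behind it, all loose things in place. Continue.

```bash
python3 -m crank '[{"x":0.002,"y":0.006,"z":0,"wx":0,"wy":0,"wz":0},{"x":0.005,"y":0.013,"z":0,"wx":0,"wy":0,"wz":0},{"x":0.006,"y":0.022,"z":0,"wx":0,"wy":0,"wz":0},{"x":0.007,"y":0.03,"z":0,"wx":0,"wy":0,"wz":0},{"x":0.007,"y":0.038,"z":0,"wx":0,"wy":0,"wz":0},{"x":0.006,"y":0.046,"z":0,"wx":0,"wy":0,"wz":0},{"x":0.004,"y":0.054,"z":0,"wx":0,"wy":0,"wz":0},{"x":0,"y":0.062,"z":0,"wx":0,"wy":0,"wz":0},{"x":-0.004,"y":0.069,"z":0,"wx":0,"wy":0,"wz":0},{"x":-0.009,"y":0.076,"z":0,"wx":0,"wy":0,"wz":0}]' 0
python3 - <<'E'
from h import *
for n in('side',):
    im=cams.get_image(n); b=blobs(im,(5,150,90),(20,255,255),20); print(n,b); cv2.imwrite(f'pics/{n}5.png',im)
print([onz('side',*x[1],.14) for x in b])
print(tool(circ(np.arange(227,294,7),.134)))
E
```

```text
t: 7.45
tcp_pos: [0.5965, -0.0193, 0.1335]
ee_rot: [-0.001, 0.979, 0.206, -0.001]
contact_force: [-1.2, 2.9, -0.0]
opening: 0.0
side [([374, 279, 14, 27, 276], [380.3, 291.7])]
[array([ 0.58224993, -0.04516761,  0.14      ])]
(array([[-0.005,  0.004, -0.   ],
       [-0.011,  0.01 , -0.   ],
       [-0.018,  0.014, -0.   ],
       [-0.026,  0.018, -0.   ],
       [-0.033,  0.02 , -0.   ],
       [-0.042,  0.022, -0.   ],
       [-0.05 ,  0.023, -0.   ],
       [-0.058,  0.022, -0.   ],
       [-0.066,  0.021, -0.   ],
       [-0.074,  0.019, -0.   ]]), array([[ 0.915,  0.403, -0.002],
       [ 0.403, -0.915, -0.   ]]), array([ 0.59686398, -0.02095073,  0.13363613]), array([ 0.06859434,  0.20261315, -0.51088617]))
```

```bash
python3 -m crank '[{"x":-0.005,"y":0.004,"z":0,"wx":0,"wy":0,"wz":0},{"x":-0.011,"y":0.01,"z":0,"wx":0,"wy":0,"wz":0},{"x":-0.018,"y":0.014,"z":0,"wx":0,"wy":0,"wz":0},{"x":-0.026,"y":0.018,"z":0,"wx":0,"wy":0,"wz":0},{"x":-0.033,"y":0.02,"z":0,"wx":0,"wy":0,"wz":0},{"x":-0.042,"y":0.022,"z":0,"wx":0,"wy":0,"wz":0},{"x":-0.05,"y":0.023,"z":0,"wx":0,"wy":0,"wz":0},{"x":-0.058,"y":0.022,"z":0,"wx":0,"wy":0,"wz":0},{"x":-0.066,"y":0.021,"z":0,"wx":0,"wy":0,"wz":0},{"x":-0.074,"y":0.019,"z":0,"wx":0,"wy":0,"wz":0}]' 0
python3 - <<'E'
from h import *
for n in('side','top'):
    im=cams.get_image(n); b=blobs(im,(5,150,90),(20,255,255),20); print(n,b); cv2.imwrite(f'pics/{n}6.png',im)
    print([onz(n,*x[1],.14) for x in b])
print(tool(circ(np.arange(296,339,6),.134)))
E
```

```text
t: 8.75
tcp_pos: [0.5364, -0.0686, 0.1339]
ee_rot: [0.0, 0.979, 0.206, -0.001]
contact_force: [2.2, 0.3, -0.8]
opening: -0.001
side [([338, 300, 12, 23, 215], [343.3, 311.9])]
[array([ 0.50658547, -0.06954457,  0.14      ])]
top [([153, 196, 15, 10, 33], [161.3, 201.7]), ([14, 207, 28, 28, 310], [31.2, 220.9])]
[array([0.57944105, 0.41278187, 0.14      ]), array([0.54424818, 0.66001051, 0.14      ])]
(array([[-0.005, -0.003, -0.   ],
       [-0.012, -0.006, -0.   ],
       [-0.017, -0.011, -0.   ],
       [-0.023, -0.015, -0.   ],
       [-0.028, -0.02 , -0.   ],
       [-0.032, -0.026, -0.   ],
       [-0.036, -0.032, -0.   ],
       [-0.039, -0.039, -0.   ]]), array([[ 0.915,  0.403, -0.004],
       [ 0.403, -0.915, -0.001]]), array([ 0.53545149, -0.06852618,  0.13363979]), array([-0.38220761,  0.36964332,  0.21993729]))
```

View pics/side6.png

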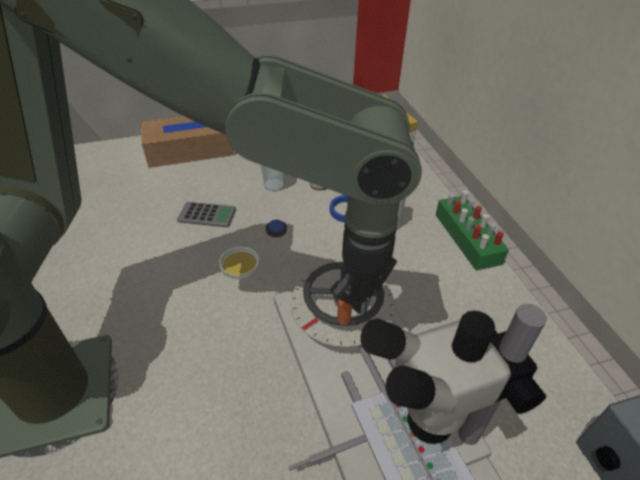

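Handle at (343,312), about 314° round. Push another 42°, then check.

```bash
python3 -m crank '[{"x":-0.005,"y":-0.003,"z":0,"wx":0,"wy":0,"wz":0},{"x":-0.012,"y":-0.006,"z":0,"wx":0,"wy":0,"wz":0},{"x":-0.017,"y":-0.011,"z":0,"wx":0,"wy":0,"wz":0},{"x":-0.023,"y":-0.015,"z":0,"wx":0,"wy":0,"wz":0},{"x":-0.028,"y":-0.02,"z":0,"wx":0,"wy":0,"wz":0},{"x":-0.032,"y":-0.026,"z":0,"wx":0,"wy":0,"wz":0},{"x":-0.036,"y":-0.032,"z":0,"wx":0,"wy":0,"wz":0},{"x":-0.036,"y":-0.032,"z":0,"wx":0,"wy":0,"wz":0}]' 0
python3 - <<'E'
from h import *
im=cams.get_image('side'); b=blobs(im,(5,150,90),(20,255,255),20); print(b); cv2.imwrite('pics/side7.png',cv2.resize(im[240:350,250:410],(800,550)))
print([onz('side',*x[1],.14) for x in b],'start was',blobs(cv2.imread('pics/side0.png'),(5,150,90),(20,255,255),20),onz('side',315,299,.14))
print(tool(circ([334,336,338,340],.134)))
E
```

```text
t: 9.85
tcp_pos: [0.4885, -0.0531, 0.1335]
ee_rot: [-0.0, 0.979, 0.206, -0.003]
contact_force: [-0.7, -0.1, 0.1]
opening: -0.005
[([313, 303, 10, 12, 85], [316.9, 308.7])]
[array([ 0.46610044, -0.05137628,  0.14      ])] start was [([309, 286, 13, 26, 243], [314.4, 297.3])] [ 0.46876058 -0.03053126  0.14      ]
(array([[-0.   , -0.002, -0.   ],
       [-0.001, -0.004, -0.   ],
       [-0.002, -0.006, -0.   ],
       [-0.003, -0.008, -0.   ]]), array([[ 0.915,  0.403, -0.005],
       [ 0.403, -0.915, -0.002]]), array([ 0.4887962 , -0.05330444,  0.13351373]), array([ 0.08334158, -0.57258919,  0.29528252]))
```

View pics/side7.png

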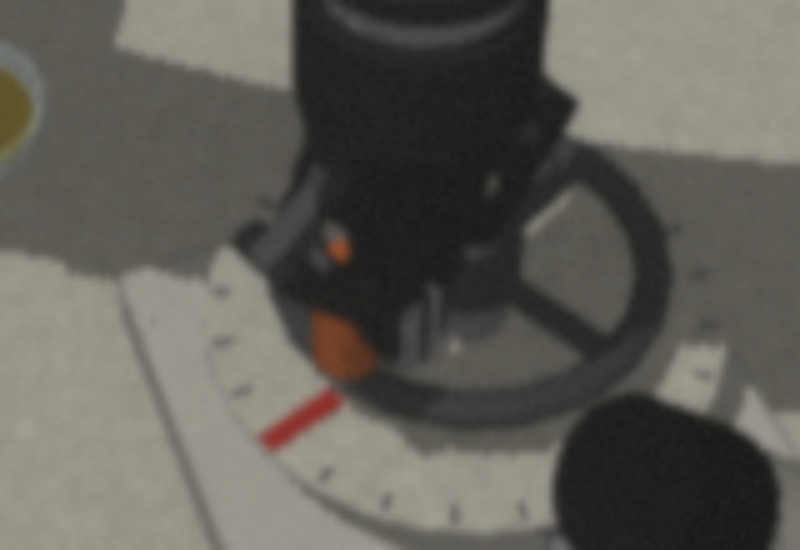

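The handle's foot is just short of the red bar (start: left edge 309, bottom 312; now 313, 315 in full-image pixels), a few degrees to go. Push 5 mm more, back off and lift.

```bash
python3 -m crank '[{"x":-0.001,"y":-0.002,"z":0,"wx":0,"wy":0,"wz":0},{"x":-0.002,"y":-0.005,"z":0,"wx":0,"wy":0,"wz":0},{"x":-0.002,"y":-0.005,"z":0,"wx":0,"wy":0,"wz":0},{"x":-0.001,"y":0.005,"z":0,"wx":0,"wy":0,"wz":0},{"x":0.003,"y":0.018,"z":0,"wx":0,"wy":0,"wz":0},{"x":0.003,"y":0.018,"z":-0.02,"wx":0,"wy":0,"wz":0},{"x":0.003,"y":0.018,"z":-0.06,"wx":0,"wy":0,"wz":0},{"x":0.003,"y":0.018,"z":-0.1,"wx":0,"wy":0,"wz":0},{"x":0.003,"y":0.018,"z":-0.1,"wx":0,"wy":0,"wz":0}]' 0
python3 - <<'E'
from h import *
im=cams.get_image('side'); b=blobs(im,(5,150,90),(20,255,255),20); print(b); cv2.imwrite('pics/side8.png',cv2.resize(im[240:350,250:410],(800,550)))
i0=cv2.imread('pics/side0.png'); print(blobs(i0,(5,150,120),(20,255,255)),blobs(im,(5,150,120),(20,255,255)))
im=cams.get_image('top'); print(blobs(im,(5,150,120),(20,255,255)))
print(tool([[.4695,.308,.2],[.4695,.308,.05]]))
E
```

```text
t: 11.02
tcp_pos: [0.5026, -0.0701, 0.2378]
ee_rot: [0.002, 0.979, 0.206, 0.001]
contact_force: [0.9, -0.1, -0.5]
opening: 0.001
[([311, 287, 12, 26, 274], [316.4, 299.3])]
[([310, 286, 12, 10, 94], [315.1, 290.3])] [([311, 287, 12, 14, 108], [316.5, 292.3])]
[([392, 248, 12, 12, 117], [397.4, 253.4])]
(array([[ 0.124, -0.357,  0.033],
       [ 0.125, -0.357,  0.183]]), array([[ 0.915,  0.402, -0.005],
       [ 0.402, -0.915, -0.001]]), array([ 0.49965871, -0.06906867,  0.23348863]), array([-0.47154038,  0.4563197 , -0.89113874]))
```

View pics/side8.png

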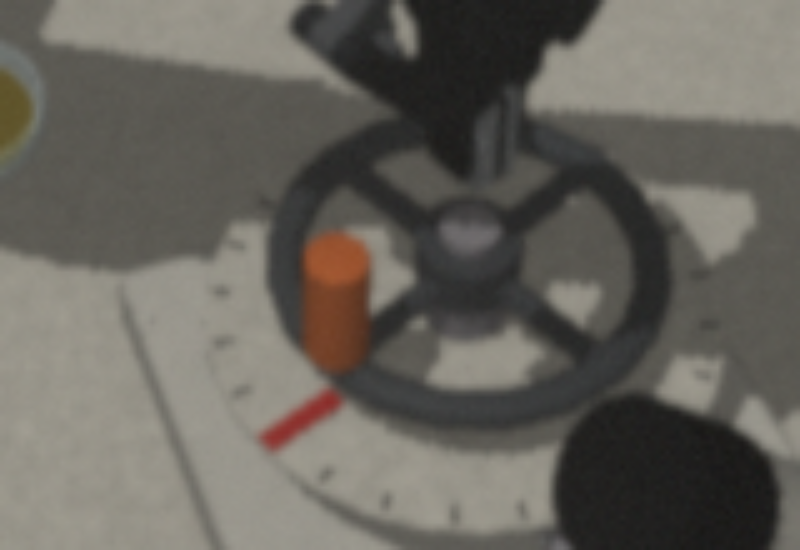

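The handle stands over the red mark: about 2.5 px ≈ 4 mm ≈ 0.06 rad short of the start position, well inside 0.22 rad. Now the button.

```bash
python3 -m crank '[{"x":0.012,"y":-0.035,"z":0,"wx":0,"wy":0,"wz":0},{"x":0.03,"y":-0.085,"z":0,"wx":0,"wy":0,"wz":0},{"x":0.048,"y":-0.138,"z":0,"wx":0,"wy":0,"wz":0},{"x":0.067,"y":-0.193,"z":0,"wx":0,"wy":0,"wz":0},{"x":0.086,"y":-0.248,"z":0.03,"wx":0,"wy":0,"wz":0},{"x":0.105,"y":-0.303,"z":0.07,"wx":0,"wy":0,"wz":0},{"x":0.119,"y":-0.343,"z":0.11,"wx":0,"wy":0,"wz":0},{"x":0.125,"y":-0.357,"z":0.15,"wx":0,"wy":0,"wz":0},{"x":0.125,"y":-0.357,"z":0.175,"wx":0,"wy":0,"wz":0},{"x":0.125,"y":-0.357,"z":0.175,"wx":0,"wy":0,"wz":0}]' 0
python3 - <<'E'
from h import *
im=cams.get_image('side'); a=cv2.resize(im[190:250,240:320],(800,600)); cv2.imwrite('pics/b1.png',a)
print(tool([[.470,.3085,.04]]))
E
```

```text
t: 12.38
tcp_pos: [0.4658, 0.3063, 0.0537]
ee_rot: [0.001, 0.979, 0.206, -0.007]
contact_force: [-0.5, 0.5, 0.9]
opening: 0.004
(array([[ 0.003, -0.001,  0.016]]), array([[ 0.915,  0.402, -0.01 ],
       [ 0.402, -0.916, -0.001]]), array([0.46779756, 0.30691931, 0.05599075]), array([-0.01234087, -0.46026264,  0.22347775]))
```

View pics/b1.png

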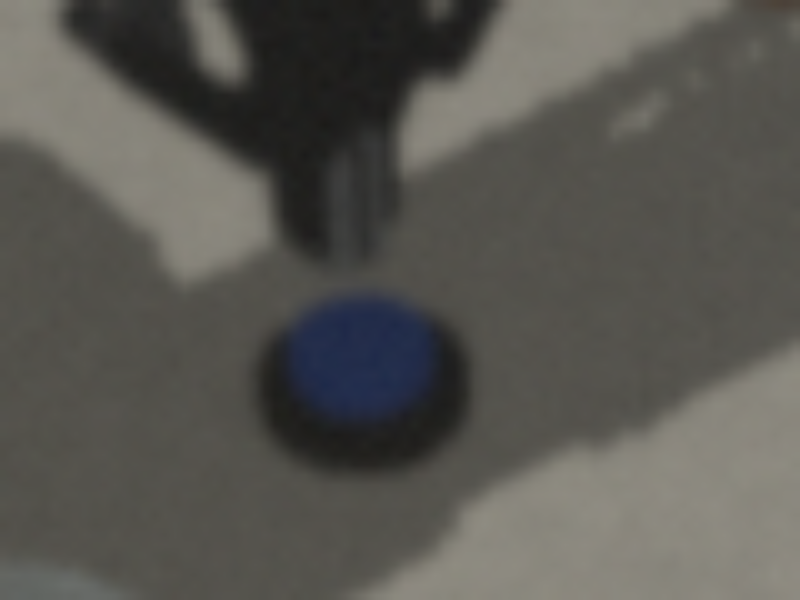

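Button (crop centre (362,358)) is proud of its black housing; the tip is ~3 mm left of centre, matching the computed +3 mm correction. Descend in small steps.

```bash
python3 -m crank '[{"x":0.003,"y":-0.001,"z":0.01,"wx":0,"wy":0,"wz":0},{"x":0.003,"y":-0.001,"z":0.02,"wx":0,"wy":0,"wz":0},{"x":0.003,"y":-0.001,"z":0.025,"wx":0,"wy":0,"wz":0},{"x":0.003,"y":-0.001,"z":0.028,"wx":0,"wy":0,"wz":0},{"x":0.003,"y":-0.001,"z":0.028,"wx":0,"wy":0,"wz":0},{"x":0.003,"y":-0.001,"z":0.028,"wx":0,"wy":0,"wz":0}]' 0; python3 -m crank '[{"x":0,"y":0,"z":0.003,"wx":0,"wy":0,"wz":0},{"x":0,"y":0,"z":0.003,"wx":0,"wy":0,"wz":0},{"x":0,"y":0,"z":0.003,"wx":0,"wy":0,"wz":0}]'
```

```text
t: 13.18
tcp_pos: [0.4701, 0.3091, 0.0283]
ee_rot: [0.0, 0.979, 0.206, -0.005]
contact_force: [0.3, 0.4, -0.0]
opening: -0.0
t: 13.55
tcp_pos: [0.4701, 0.3091, 0.0253]
ee_rot: [0.0, 0.979, 0.206, -0.005]
contact_force: [-0.2, -0.4, 0.2]
opening: 0.001
```

```bash
for i in 1 2; do python3 -m crank '[{"x":0,"y":0,"z":0.003,"wx":0,"wy":0,"wz":0},{"x":0,"y":0,"z":0.003,"wx":0,"wy":0,"wz":0},{"x":0,"y":0,"z":0.003,"wx":0,"wy":0,"wz":0}]' | sed -n '2p;4p'; done
```

```text
tcp_pos: [0.47, 0.3091, 0.0222]
contact_force: [-0.0, -0.9, 0.5]
tcp_pos: [0.4701, 0.3091, 0.0194]
contact_force: [0.1, 0.2, 3.1]
```

```bash
for i in 1 2; do python3 -m crank '[{"x":0,"y":0,"z":0.002,"wx":0,"wy":0,"wz":0},{"x":0,"y":0,"z":0.002,"wx":0,"wy":0,"wz":0},{"x":0,"y":0,"z":0.002,"wx":0,"wy":0,"wz":0}]' | sed -n '2p;4p'; done
```

```text
tcp_pos: [0.4701, 0.3091, 0.0175]
contact_force: [-0.1, -0.2, 3.8]
tcp_pos: [0.4702, 0.3092, 0.016]
contact_force: [-2.2, -0.2, 5.5]
```

```bash
for i in 1 2; do python3 -m crank '[{"x":0,"y":0,"z":0.002,"wx":0,"wy":0,"wz":0},{"x":0,"y":0,"z":0.002,"wx":0,"wy":0,"wz":0},{"x":0,"y":0,"z":0.002,"wx":0,"wy":0,"wz":0}]' | sed -n '2p;4p'; done
```

```text
tcp_pos: [0.4702, 0.3092, 0.0158]
contact_force: [-4.9, -2.9, 15.2]
tcp_pos: [0.4703, 0.3092, 0.0158]
contact_force: [-5.1, -2.6, 16.0]
```

Hard stop at z = 0.0158, about 6 mm below first touch (~0.022), with the spring at ~4 N: fully pressed. Lift clear.

```bash
python3 -m crank '[{"x":0,"y":0,"z":-0.01,"wx":0,"wy":0,"wz":0},{"x":0,"y":0,"z":-0.04,"wx":0,"wy":0,"wz":0},{"x":0,"y":0,"z":-0.09,"wx":0,"wy":0,"wz":0},{"x":0,"y":0,"z":-0.14,"wx":0,"wy":0,"wz":0},{"x":0,"y":0,"z":-0.19,"wx":0,"wy":0,"wz":0},{"x":0,"y":0,"z":-0.2,"wx":0,"wy":0,"wz":0},{"x":0,"y":0,"z":-0.2,"wx":0,"wy":0,"wz":0},{"x":0,"y":0,"z":-0.2,"wx":0,"wy":0,"wz":0}]'
python3 - <<'E'
from h import *
for n in('top','side'):
    im=cams.get_image(n); i0=cv2.imread(f'pics/{n}0.png'); cv2.imwrite(f'pics/{n}9.png',im)
    for k,lo,hi in(('orange',(5,150,120),(20,255,255)),('blue',(95,130,60),(125,255,255)),('red',(0,150,100),(4,255,255))):
        print(n,k,[x[1] for x in blobs(i0,lo,hi)],'->',[x[1] for x in blobs(im,lo,hi)])
E
```

```text
t: 16.8
tcp_pos: [0.4708, 0.3092, 0.2132]
ee_rot: [0.001, 0.979, 0.206, -0.007]
contact_force: [-1.1, 0.3, -0.7]
opening: 0.0
top orange [[395.2, 254.6]] -> [[397.4, 253.4]]
top blue [[97.9, 110.9], [219.3, 181.1], [24.3, 182.2], [19.9, 218.2], [226.4, 266.0], [8.0, 341.8]] -> [[99.6, 110.3], [219.7, 181.5], [24.8, 182.2], [20.2, 218.2], [226.7, 265.7], [7.6, 348.7]]
top red [[240.3, 115.6]] -> [[240.4, 115.7]]
side orange [[315.1, 290.3]] -> [[316.5, 291.8]]
side blue [[290.2, 85.0], [266.4, 88.2], [184.1, 126.1], [374.7, 141.7], [406.3, 146.5], [347.2, 207.9], [275.3, 225.3]] -> [[293.4, 90.3], [184.0, 126.1], [380.8, 143.0], [349.4, 212.6]]
side red [[396.0, 166.7]] -> [[396.1, 166.6]]
```

View pics/side9.png

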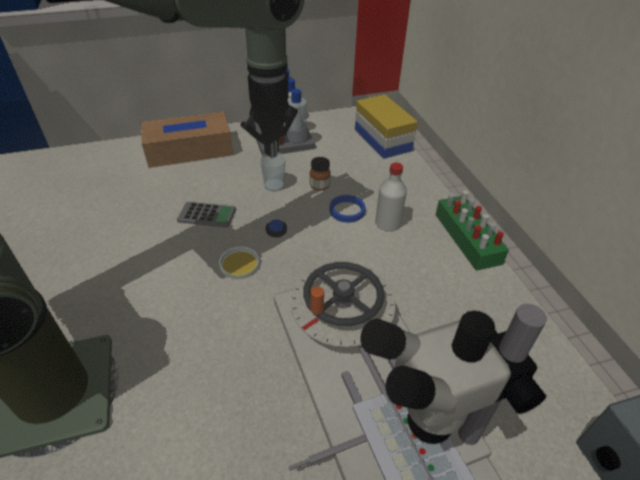

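The picture shows the handle at (316,291) over the red mark, the button up at (276,228), everything loose where it was, and the arm clear. Handing in.

```bash
python3 -c "from cell import manip; print(manip.close_job())"
```

```text
the job is handed in; nothing more can be done
None
```

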